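# Snap the missing spring-axle roller into the roller track

### The arm

A 7-joint arm with a two-finger parallel gripper is mounted at the origin on the work surface. World frame = base frame: x ahead of the robot, y to its left, z up, the work surface at z = 0. Lengths are in m, angles in rad, forces in N, time in s.
With the tool pointing down it reaches from about 0.425 to 0.925 m from the base axis. Payload 6.8 kg.
Tool frame: the origin (TCP) lies on the front face of the gripper's body, between the roots of the fingers; the fingertips stand 73 mm ahead of it and the grasp point (between the pads) lies 54 mm ahead of it; z points along the fingers, y is the direction in which the jaws open and shut (so a half turn about z gives the same grasp; the last joint's range is limited). The gripper opens to 85 mm and grips with 20 to 120 N. Pads are 22 mm wide; open, the fingers measure 114 mm over their backs; the gripper's body (76 mm by 85 mm) begins 54 mm behind the grasp point. The pads swing forward as they close: fully open they stand 13 mm farther back than shut.
Start: joints at [-1.213, 0.477, 0.022, 1.555, -0.011, 1.109, -0.083], TCP at [0.303, 0.603, 0.304] pointing down, gripper open.
Joint ranges: [-2.96, 2.96], [-0.34, 2.1], [-1.41, 1.46], [0.24, 2.44], [-1.37, 4.51], [0.17, 1.92], [-2.96, 2.96]. Speed limits (rad/s): [2.39, 2.39, 3.14, 3.14, 3.14, 3.14, 3.14].

### API

Orientations are given as a unit quaternion [w, x, y, z].
In Python, from station import get_obs, read_camera, hand_in, spot_in, cut_out, spot_point gives the robot as it stands. The module is installed in compiled form; this text tells all that it offers.
- The arm moves only by the tool move_arm, never from a script. Its arguments are lists of equal length, an entry for each row: "gripper": the opening, from 0 (shut) to 1 (fully open); "xyz": the shift along the tool's x, y, z in cm, a list of three; "twist": the turn about the tool's z in rad. A call has 1 to 5 rows; each row is the pose to reach, as a shift and turn from the pose commanded when the call began, along the tool's axes at that moment; what a row does not reach only later rows make up. A row lasts 1/12 s, in which the tool goes at most 41.7 mm and 7.16 degrees, less where a joint would pass 70% of its speed; a pose out of reach is approached as far as the arm can. A call with a gripper value outside its range is refused whole. The fingers move at their own pace and stop on an object; "squeeze" is the grip in N (left out, the last holds). Time passes only in rows, so rows that repeat a pose let the fingers close. It gives the time, the measured TCP pose, the force and the opening at its end, in the units of the state.
- get_obs(): the state, without advancing time (a new reading comes with each control period).
- read_camera(name): name is "scene" or "top"; returns a dict with "pixels" (420x560x3 uint8, red, green, blue), "fx", "fy", "cx", "cy" (pixels), "k1" (the pictures are not rectified: a ray, as slopes to the right and down, at radius r is drawn at 1 + k1 r^2 times it, then the intrinsics apply), "R" (3x3) and "t" (3): a world point X has camera coordinates R X + t. Camera axes: x right, y down, z forward; pixel columns grow to the right and rows downward; lengths in m; the calibration is good to about 2 mm. A picture is of the moment at which its call begins. There is no depth.
- hand_in(): hands the job in, once; it reports no verdict.
Trained networks look in the newest picture that a camera, given by its name, has taken for a name from the list of things; names that differ only in an ending like _2 or _b are one class to them, and where a whole thing is asked for, a point or a joint stands for the part that bears it (a point fixed in the world has none). Each returns a list of dicts, best first, with "p" (0 to 1); they miss things now and then, are a little off and sometimes report something else, mostly with a low value. They report only what shows in the picture. A call takes as long as a camera call. They do not tell look-alikes from the thing itself.
- spot_in(query, camera): "centre" ([x, y, z] in m, in world coordinates, good to about 4 mm: the middle of the surface that is visible of it).
- cut_out(query, camera): "pixels" (420x560 bool, what is visible of it).
- spot_point(query, camera): "centre" ([x, y, z] in m, in world coordinates, good to about 4 mm: a listed point, or the origin of a listed thing).
The state is a dict: "t": time; "q": joint angles; "joint_vel": joint speeds; "joint_torque": joint torques, N m; "eef_pos": TCP position; "tool_rot": TCP orientation; "contact_force": force on the tool from outside, world axes, zero at the start; "torque": the same for the moment, N m; "gripper_width": opening from 0.0 (shut) to 1.0 (fully open).
Only numpy, scipy, OpenCV 4.12 (cv2) and the standard library are available. Lean on these libraries where they do the work, as an engineer would, in place of code of your own. Each camera call takes 0.05 s, during which the arm holds its last target.

### The job

One roller is missing from the middle of the small roller track on the stockroom packing bench. Take the loose spring-axle roller from its wooden chock, lay it across the gap between the two side rails, and press it down until its sprung axle is squeezed past the lips and both axle ends snap home in their cups, level with the two other rollers; then let go. Leave the other things on the bench where they are.

Things in the scene. Friction and masses are not known exactly. Their poses are not given: they have to be found in the camera images.
- track: Roller track, fixed: two grey side rails 300 mm long (along x), inner faces 165 mm apart, top 74 mm up, with two steel rollers (36 mm diameter, 122 mm long, like the loose one) in place at x = -100 and +100 mm, axes 65 mm above the bench. The middle place is empty. Origin: centre of its underside, on the bench; y along the roller axes, z up.
- gap (a point): Centre of the empty place, 65 mm above the bench: where the middle of the loose roller's axis must end. Axes as the track's (y along the roller axis, z up). The two cups lie at y = +-82.5 mm (bottoms), facing each other; lips at y = +-76.5 mm, so 153 mm apart.
- cup_a (a point): Bottom of the steel cup on the rail at the track's +y side, at axis height. Cup: slot 13 mm wide along x, 6 mm deep under the lip, floor 5 mm below this point, lip from 6.5 to 9 mm above it. Above the lip a ramp leans outward 25 degrees from vertical, its top 36 mm above this point (gap between both ramps there 178 mm); flared cheeks guide the pin, 28 mm apart at the top.
- cup_b (a point): The same on the rail at the track's -y side (mirror image of cup_a).
- roller: The loose roller, 0.3 kg: steel tube 36 mm diameter, 122 mm long, a 10 mm round-tipped axle pin standing out 23 mm at each end (168 mm over the tips when free). Origin: middle of its axis; y along it. The pin at +y is sprung, that at -y fixed; either may go to either rail. At the start it lies level in the chock, axis 32 mm above the bench.
- roller_mid (a point): Same point as the roller's origin. Laid level and centred in the gap, the roller rests with its pin tips on the two ramps, its axis 22 to 26 mm above the final height; its own weight does not take it in. A push of 10 to 25 N straight down on the middle of the tube snaps it in (if one end stays up, press over that end); its axis is then 65 mm above the bench, within 2 mm.
- plunger (a joint): How far the sprung pin is pushed into the roller, m: 0 = fully out, 0.016 = fully in. Its spring pushes out with 2 N at 0, plus 0.16 N per mm. About 0.015 when both tips pass the lips; about 0.003 when the roller is home in the cups.
- chock: Plywood rest, fixed: board 70 x 130 mm, 4 mm thick, with two low notched wooden blocks (centres at y = +-45 mm, 24 mm wide along y, 50 mm along x, 19 mm high) in which the loose roller lies along y. The middle 66 mm between the blocks is free. Origin: centre of its underside.
- carton: Bystander: closed cardboard carton 110 x 160 x 90 mm high. Origin: centre of its underside.
- spanner: Bystander: steel spanner 170 mm long lying flat.
- can: Bystander: can 76 mm diameter, 110 mm high. Origin: centre of its underside.
- oil: Bystander: white bottle 56 mm diameter, 150 mm high. Origin: centre of its underside.
There are look-alikes about, which are no part of the job. Of the things that look like the roller, the middle-sized one is meant.

How it is judged:
At the end, for the whole second after the job is handed in: The loose roller is held by its spring in both cups: axis middle within 6 mm sideways and -4 to +3 mm in height of the gap centre, axis within 0.035 rad of the roller direction, sprung pin 0.8 to 7 mm in, at rest and let go. Either way round (horizontal distance between roller and gap below 0.006 m and z of roller in the frame of gap between -0.004 and 0.003 m and angle between the y axis of roller and the y axis of gap, either way round below 0.035 rad and value of joint plunger between 0.0008 and 0.007 m and linear speed of roller below 0.02 m/s); the robot touches nothing.
It fails at once if a bystander (carton, spanner, can or bottle) is moved by more than 30 mm (distance of any of carton, spanner, can, oil from where it was at the start of the episode above 0.03 m).
It also fails if it takes over 48 s, if anything falls off the work surface, if the arm or the gripper's body presses on something with over 40 N, if the wrist force passes 120 N, or if a joint passes its speed limit or range.

## Working session

There is one attempt and no reset: what is moved stays moved. The work goes in short steps, Python scripts to look and compute and a tool call to move; the robot and the scene stay as the last step left them, time stands still between calls to the robot, and variables do not carry over. Pictures are saved under pics/ and viewed, and the job is handed in when it is done.

Besides the shell and the picture viewer there is one more tool, called after "Request:" by a JSON object that holds its "op" and its "data", one argument or row to a line. move_arm: Moves the arm, as the interface text tells. Its arguments: {"type":"object","properties":{"gripper":{"type":"array","items":{"type":"number"}},"xyz":{"type":"array","items":{"type":"array","items":{"type":"number"}}},"twist":{"type":"array","items":{"type":"number"}},"squeeze":{"type":"number"}},"required":["gripper","xyz","twist"]}

```bash
mkdir -p pics
cat > h.py <<'E'
import numpy as np, cv2
from station import *
def save(name,fn):
    c=read_camera(name); cv2.imwrite('pics/'+fn,c['pixels'][:,:,::-1]); return c
def proj(c,X):
    X=np.atleast_2d(X); P=X@np.array(c['R']).T+np.array(c['t']); s=P[:,:2]/P[:,2:]
    r2=(s**2).sum(1,keepdims=True); s=s*(1+c['k1']*r2)
    return s*[c['fx'],c['fy']]+[c['cx'],c['cy']]
def ray(c,uv):
    uv=np.atleast_2d(uv).astype(float); K=np.array([[c['fx'],0,c['cx']],[0,c['fy'],c['cy']],[0,0,1.]])
    d=(uv-[c['cx'],c['cy']])/[c['fx'],c['fy']]; s=d.copy()
    for _ in range(30): s=d/(1+c['k1']*(s**2).sum(1,keepdims=True))
    R=np.array(c['R']); o=-R.T@np.array(c['t'])
    return o,np.c_[s,np.ones(len(s))]@R
def atz(c,uv,z):
    o,d=ray(c,uv); return o+d*((z-o[2])/d[:,2:])
E
python3 - <<'E'
from h import *
np.set_printoptions(precision=4,suppress=True)
for n in('scene','top'):
    c=save(n,n+'0.png'); print(n,c['fx'],c['k1'],-np.array(c['R']).T@np.array(c['t']))
    for q in('roller','track','chock','carton','spanner','can','oil'):
        print(q,[(np.round(d['centre'],3).tolist(),round(d['p'],2)) for d in spot_in(q,n)])
    for q in('roller','gap','cup_a','roller_mid','chock','track'):
        print('pt',q,[(np.round(d['centre'],3).tolist(),round(d['p'],2)) for d in spot_point(q,n)])
o=get_obs();print(o)
E
```

```text
scene 475.2627143786364 -0.14614265710793403 [1.3407 0.3616 1.08  ]
roller [([0.53, 0.22, 0.045], 0.94), ([0.318, 0.298, 0.042], 0.83), ([0.49, 0.392, 0.024], 0.79)]
track [([0.567, -0.158, 0.06], 0.65)]
chock [([0.539, 0.21, 0.001], 0.75)]
carton [([0.817, 0.116, 0.094], 0.64)]
spanner [([0.783, -0.163, 0.007], 0.8), ([0.564, -0.16, 0.058], 0.21), ([0.532, 0.218, 0.048], 0.19)]
can [([0.598, 0.532, 0.096], 0.95)]
oil [([0.612, -0.52, 0.079], 0.95), ([0.572, -0.161, 0.059], 0.73)]
pt roller [([0.483, 0.39, 0.011], 0.72), ([0.525, 0.215, 0.032], 0.66)]
pt gap []
pt cup_a [([0.522, -0.111, 0.065], 0.92), ([0.548, -0.27, 0.067], 0.75)]
pt roller_mid [([0.524, 0.216, 0.032], 0.92), ([0.302, 0.294, 0.026], 0.82), ([0.481, 0.392, 0.016], 0.61)]
pt chock [([0.521, 0.214, -0.002], 0.88)]
pt track [([0.533, -0.188, -0.002], 0.89)]
top 500.06739865375556 -0.03501494782793213 [0.3036 0.0114 1.4816]
roller [([0.486, 0.39, 0.022], 0.91), ([0.515, 0.212, 0.049], 0.71), ([0.301, 0.294, 0.044], 0.59)]
track [([0.528, -0.18, 0.066], 0.69)]
chock [([0.511, 0.209, 0.005], 0.69)]
carton [([0.782, 0.109,
[... 348 characters left out ...]
 0.029], 0.78), ([0.484, 0.387, 0.015], 0.68), ([0.305, 0.294, 0.026], 0.65)]
pt chock [([0.517, 0.211, -0.001], 0.9), ([0.779, -0.164, 0.006], 0.38)]
pt track [([0.517, 0.214, 0.001], 0.58)]
{'t': 1.4, 'q': array([-1.2131,  0.477 ,  0.0224,  1.5554, -0.0115,  1.1093, -0.0831]), 'joint_vel': array([-0.0005,  0.0015,  0.0013,  0.0013, -0.0002,  0.0007, -0.0006]), 'joint_torque': array([  0.0003, -59.6312,   1.6064, -28.1538,   0.0124,   0.0017,
        -0.    ]), 'eef_pos': array([0.3032, 0.6031, 0.3039]), 'tool_rot': array([-0.    ,  0.2308,  0.973 ,  0.    ]), 'contact_force': array([-0.8088, -0.2418, -0.4966]), 'torque': array([0.0116, 0.0298, 0.0082]), 'gripper_width': 1.0026467694097791}
```

View pics/top0.png

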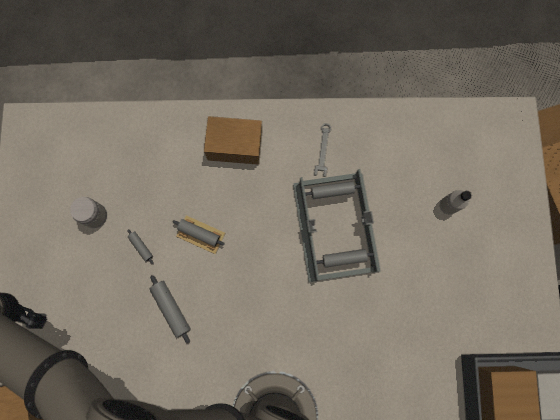

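View pics/scene0.png

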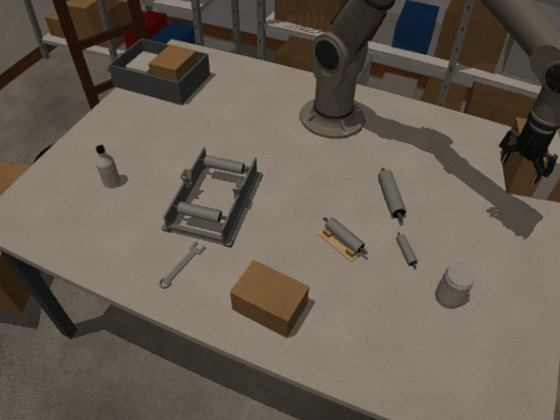

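Top view: the candidates are the roller in the chock at (198,233), a small one at (140,246) and a large one at (170,308). I choose the middle-sized one, in the chock. The track centre is near (338,228). The spanner is at (323,150), the carton at (233,140), the can at (90,212) and the oil bottle at (455,203).

```bash
python3 - <<'E'
from h import *
np.set_printoptions(precision=4,suppress=True)
for n in('top','scene'):
    c=read_camera(n); im=c['pixels'][:,:,::-1]
    M=[]
    for d in cut_out('roller',n):
        m=d['pixels']; ys,xs=np.nonzero(m)
        r=cv2.minAreaRect(np.c_[xs,ys].astype(np.float32)); print(n,round(d['p'],2),r,m.sum())
        uv=np.c_[xs,ys]; mu=uv.mean(0); w=np.linalg.svd(uv-mu,full_matrices=False)[2][0]; s=(uv-mu)@w
        W=atz(c,np.array([mu+w*s.min(),mu,mu+w*s.max()]),.032); print(W, 'len',np.linalg.norm(W[2]-W[0]),'yaw of dir',np.arctan2(*(W[2]-W[0])[[1,0]]))
    for k,(u,v,h) in enumerate({'top':[(198,233,35),(338,228,65)],'scene':[(345,236,35),(212,195,65)]}[n]):
        cr=im[v-h:v+h,u-h:u+h]; f=560//(2*h)
        cv2.imwrite(f'pics/{n}c{k}.png',cv2.resize(cr,None,fx=f,fy=f,interpolation=cv2.INTER_CUBIC)); print(f)
E
cd pics; python3 -c "
import cv2,numpy as np
for n in('top','scene'):
    a=[cv2.resize(cv2.imread(f'{n}c{k}.png'),(560,560)) for k in(0,1)]
    cv2.imwrite(f'{n}cc.png',cv2.resize(np.hstack(a),(800,400)))"
```

```text
top 0.95 ((199.01019287109375, 231.978515625), (52.79732131958008, 13.936589241027832), 25.34617805480957) 586
[[0.5501 0.2847 0.032 ]
 [0.5175 0.2125 0.032 ]
 [0.4856 0.1421 0.032 ]] len 0.15647983897583154 yaw of dir -1.995440496513025
top 0.69 ((169.94241333007812, 309.03167724609375), (76.9317626953125, 17.480506896972656), 61.189208984375) 1074
[[0.3943 0.3491 0.032 ]
 [0.3001 0.2945 0.032 ]
 [0.2039 0.2388 0.032 ]] len 0.22003692674072362 yaw of dir -2.616450597992608
top 0.56 ((140.69229125976562, 247.0384521484375), (37.99696350097656, 10.53930377960205), 56.3099365234375) 319
[[0.5222 0.4178 0.032 ]
 [0.4751 0.382  0.032 ]
 [0.4316 0.3489 0.032 ]] len 0.1138356637215731 yaw of dir -2.491451199137043
8
4
scene 0.78 ((391.8000183105469, 193.89999389648438), (57.237220764160156, 16.127614974975586), 71.56504821777344) 778
[[0.2106 0.2419 0.032 ]
 [0.3119 0.2978 0.032 ]
 [0.4067 0.3507 0.032 ]] len 0.22424233561930454 yaw of dir 0.5064752773657812
scene 0.68 ((406.7076110839844, 249.88926696777344), (36.235294342041016, 10.058823585510254), 61.927513122558594) 321
[[0.4554 0.3557 0.032 ]
 [0.5007 0.3912 0.032 ]
 [0.5439 0.4252 0.032 ]] len 0.11256643913349264 yaw of dir 0.665741424521053
scene 0.62 ((344.8680114746094, 235.15228271484375), (52.495201110839844, 12.695576667785645), 40.91438674926758) 560
[[0.4842 0.1462 0.032 ]
 [0.5199 0.217  0.032 ]
 [0.5551 0.2867 0.032 ]] len 0.15740336781274397 yaw of dir 1.1030567961579871
8
4
```

View pics/topcc.png

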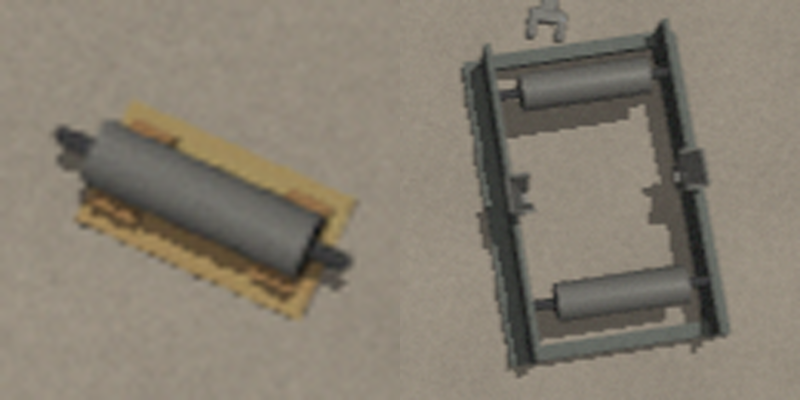

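View pics/scenecc.png

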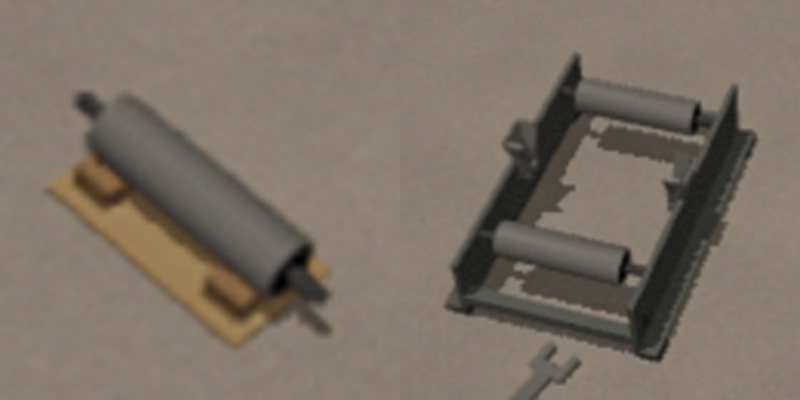

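View pics/topc1.png

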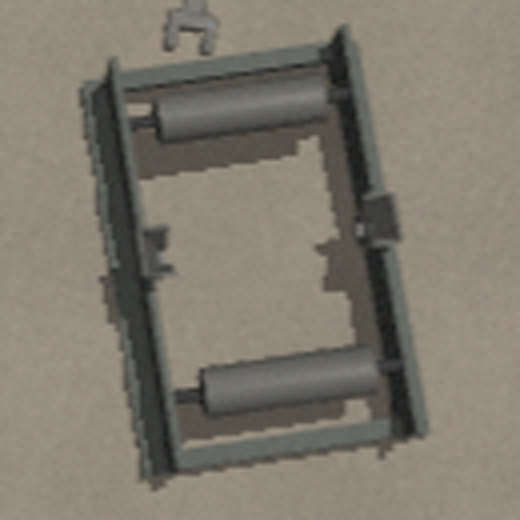

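View pics/topc0.png

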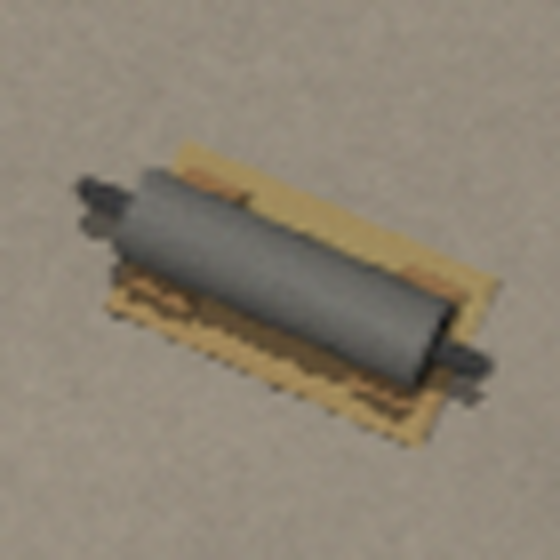

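View pics/scenec1.png

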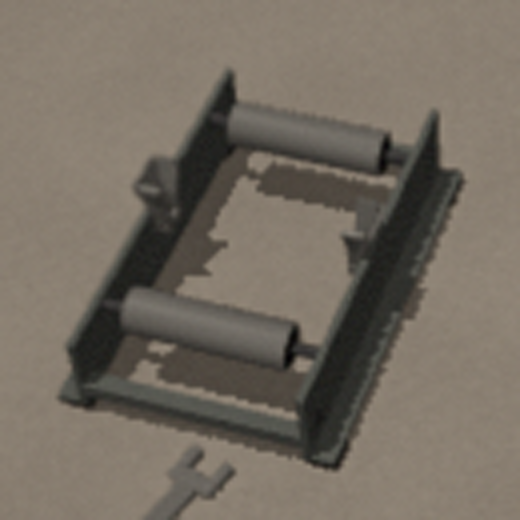

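View pics/scenec0.png

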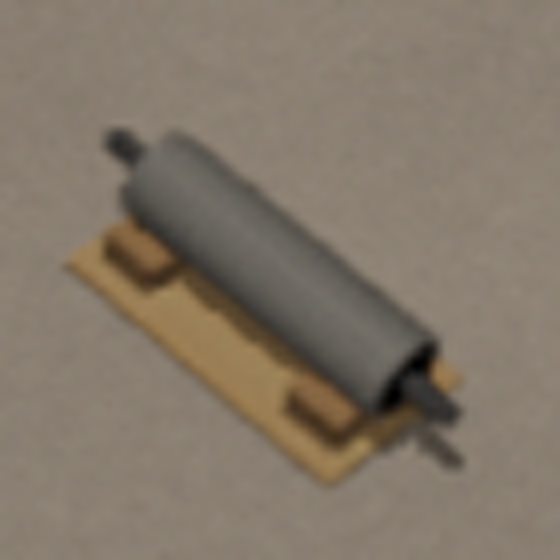

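```bash
cat > fit.py <<'E'
from h import *
from scipy.optimize import least_squares
np.set_printoptions(precision=4,suppress=True)
T=read_camera('top');S=read_camera('scene')
def cp(p,o,f): return (np.array(p,float)+.5)/f-.5+np.array(o)
def M(p,X):
    c,s=np.cos(p[2]),np.sin(p[2]); X=np.atleast_2d(X); return np.c_[p[0]+c*X[:,0]-s*X[:,1],p[1]+s*X[:,0]+c*X[:,1],X[:,2]]
# roller: local y along axis
ut=cp([(80,188),(490,364)],(163,198),8); us=cp([(455,410),(107,135)],(310,201),8)
Xr=np.array([[0,.082,.032],[0,-.082,.032]])
def fr(p): return np.r_[(proj(T,M(p,Xr))-ut).ravel(),(proj(S,M(p,Xr))-us).ravel()]
r=least_squares(fr,[.52,.215,-.45],loss='soft_l1'); print('roller',r.x,r.fun)
# separate
for C,u in((T,ut),(S,us)): 
    W=atz(C,u,.032); print(W.mean(0),np.linalg.norm(W[0]-W[1]), np.arctan2(*(W[0]-W[1])[:2]))
# track
Xt=np.array([[.15,.0825,.074],[-.15,.0825,.074],[.15,-.0825,.074],[-.15,-.0825,.074],[.1,.061,.065],[.1,-.061,.065],[-.1,.061,.065],[-.1,-.061,.065]])
tt=cp([(119,58),(180,466),(347,28),(413,435),(158,122),(328,97),(204,391),(378,370)],(273,163),4)
ss=cp([(385,153),(232,124),(292,345),(127,309)],(147,130),4); idx=[6,7,4,5]
def ft(p): return np.r_[(proj(T,M(p,Xt))-tt).ravel(),(proj(S,M(p,Xt[idx]))-ss).ravel()]
t=least_squares(ft,[.535,-.19,.2],loss='soft_l1'); print('track',t.x);print(t.fun.reshape(-1,2).round(1).tolist())
for sel in (slice(0,16),slice(16,24)):
    print(least_squares(lambda p:ft(p)[sel],[.535,-.19,.2],loss='soft_l1').x)
np.save('fit.npy',[r.x,t.x])
def draw(C,n):
    im=cv2.resize(np.ascontiguousarray(C['pixels'][:,:,::-1]),None,fx=4,fy=4,interpolation=cv2.INTER_CUBIC)
    def L(p,a,b,col):
        q=(proj(C,M(p,np.array([a,b])))+.5)*4-.5
        cv2.line(im,*[tuple(int(round(v)) for v in x) for x in q],col,1,cv2.LINE_AA)
    for s in(1,-1):
        L(t.x,(-.15,s*.0825,.074),(.15,s*.0825,.074),(0,255,0)); L(t.x,(-.15,s*.0825,0),(.15,s*.0825,0),(0,255,255))
        L(t.x,(s*.1,-.0825,.065),(s*.1,.0825,.065),(0,0,255))
        for x in(-.014,.014): L(t.x,(x,s*.089,.101),(x,s*.0765,.074),(255,0,255))
        L(t.x,(-.014,s*.089,.101),(.014,s*.089,.101),(255,0,255))
        L(r.x,(s*.018,-.061,.032),(s*.018,.061,.032),(255,0,0))
    L(t.x,(0,-.0825,.065),(0,.0825,.065),(255,0,0));L(r.x,(0,-.084,.032),(0,.084,.032),(0,0,255))
    for a in np.linspace(0,2*np.pi,17)[:-1]:
        for b in(-.061,.061):
            L(r.x,(.018*np.cos(a),b,.032+.018*np.sin(a)),(.018*np.cos(a+.39),b,.032+.018*np.sin(a+.39)),(255,255,0))
    return im
a=draw(T,0);b=draw(S,0)
cv2.imwrite('pics/ovt.png',a[163*4:293*4,273*4:403*4]);cv2.imwrite('pics/ovs.png',b[130*4:260*4,147*4:277*4])
cv2.imwrite('pics/ovr.png',np.hstack([a[198*4:268*4,163*4:233*4],b[201*4:271*4,310*4:380*4]]))
E
python3 fit.py
```

```text
roller [ 0.5188  0.2153 -0.4155] [ 0.1824  0.2294 -0.1653 -0.0868 -0.1286  0.0635  0.0936  0.1008]
[0.519  0.2153 0.032 ] 0.16533283429444975 0.4182152811027789
[0.5185 0.2152 0.032 ] 0.16454352352303694 0.4133336800143537
track [ 0.5334 -0.1931  0.1225]
[[0.5, -0.9], [1.1, 0.2], [-0.6, -0.8], [0.9, -0.2], [0.4, -0.5], [-0.8, 0.2], [-0.4, 0.5], [-1.5, -0.2], [-0.2, -0.2], [1.1, -0.9], [-0.8, -0.1], [0.6, -0.8]]
[ 0.5328 -0.1931  0.1188]
[ 0.5353 -0.1927  0.1375]
```

View pics/ovt.png

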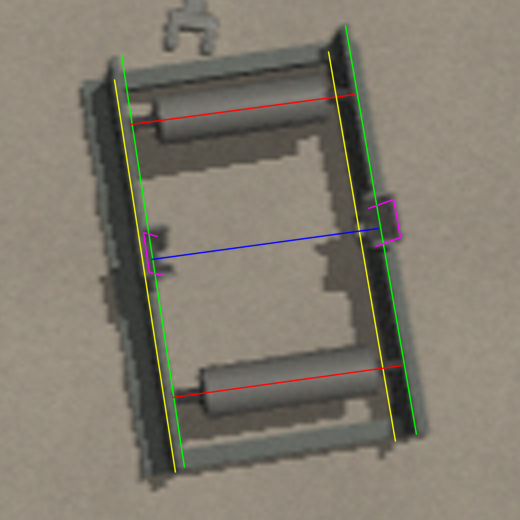

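View pics/ovs.png

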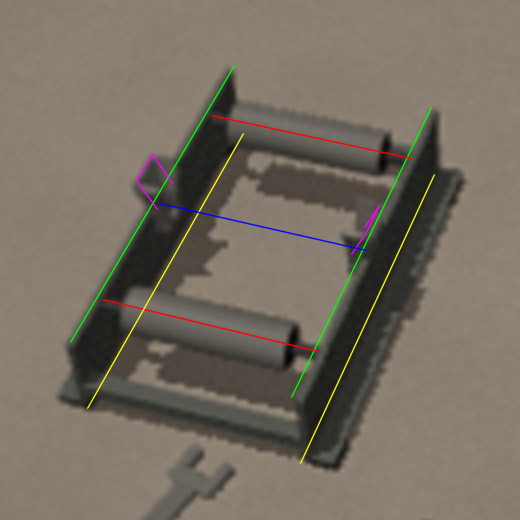

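View pics/ovr.png

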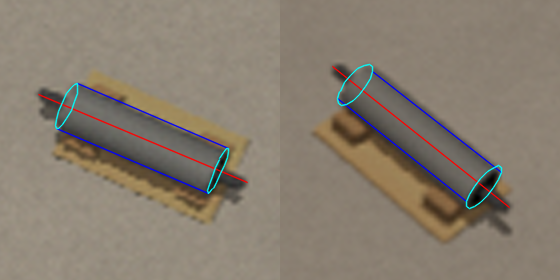

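The overlay fits the roller within about 1 mm, with its axis at z=32 and tube edges matching. The track fit is within a few mm, and I'll refine it. Next is a helper that works out tool-frame shifts.

```bash
cat > go.py <<'E'
import sys
from h import *
from scipy.spatial.transform import Rotation as Ro
np.set_printoptions(precision=4,suppress=True)
def to(x,y,z,yaw):
    o=get_obs(); q=o['tool_rot']; R=Ro.from_quat([q[1],q[2],q[3],q[0]]).as_matrix(); p=o['eef_pos']
    d=R.T@(np.array([x,y,z])-p)*100; cy=np.arctan2(R[1,1],R[0,1]); dy=(yaw-cy+np.pi/2)%np.pi-np.pi/2
    print('t',round(o['t'],2),'pos',p,'yaw',round(cy,3),'tilt',R[:,2],'F',o['contact_force'],'w',round(o['gripper_width'],3))
    print('shift cm',d.round(2),'twist',round(-dy,3))
if __name__=='__main__': to(*map(float,sys.argv[1:5]))
E
python3 go.py .519 .2153 .20 -.4155
```

```text
t 1.7 pos [0.3032 0.6031 0.3039] yaw 1.105 tilt [-0.0001  0.     -1.    ] F [0.8991 0.2622 1.0936] w 1.002
shift cm [-36.71 -24.95  10.39] twist 1.52
```

Request:
{"op": "move_arm", "data": {
  "gripper": [1, 1, 1, 1, 1],
  "xyz": [
    [-2.8, -1.9, 0],
    [-5.6, -3.8, 0],
    [-8.4, -5.7, 0],
    [-11.2, -7.6, 0],
    [-14, -9.5, 0]
  ],
  "twist": [0.11, 0.22, 0.33, 0.44, 0.55]
}}

```text
t: 2.12
eef_pos: [0.3862, 0.4539, 0.304]
tool_rot: [-0.0, 0.489, 0.872, 0.0]
contact_force: [0.6, 0.2, -0.3]
gripper_width: 1.001
```

```bash
python3 go.py .519 .2153 .20 -.4155
```

```text
t 2.12 pos [0.3862 0.4539 0.304 ] yaw 0.55 tilt [ 0.0001  0.0003 -1.    ] F [ 0.5713  0.1607 -0.3202] w 1.001
shift cm [-27.28  -1.14  10.4 ] twist 0.965
```

Request:
{"op": "move_arm", "data": {
  "gripper": [1, 1, 1, 1, 1],
  "xyz": [
    [-3.4, -0.1, 0],
    [-6.8, -0.3, 0.5],
    [-10.2, -0.4, 1],
    [-13.6, -0.6, 2],
    [-17, -0.7, 3]
  ],
  "twist": [0.11, 0.22, 0.33, 0.44, 0.55]
}}

```text
t: 2.53
eef_pos: [0.4699, 0.3057, 0.2742]
tool_rot: [-0.0, 0.707, 0.707, 0.001]
contact_force: [0.1, 0.3, 0.7]
gripper_width: 0.997
```

```bash
python3 go.py .519 .2153 .20 -.4155
```

```text
t 2.53 pos [0.4699 0.3057 0.2742] yaw -0.0 tilt [ 0.001   0.0011 -1.    ] F [0.1178 0.2867 0.6776] w 0.997
shift cm [-9.05  4.9   7.41] twist 0.415
```

Request:
{"op": "move_arm", "data": {
  "gripper": [1, 1, 1, 1, 1],
  "xyz": [
    [-2.5, 1.4, 1.5],
    [-5, 2.8, 3.5],
    [-7.5, 4.2, 5.5],
    [-9, 4.9, 7],
    [-9, 4.9, 7.4]
  ],
  "twist": [0.11, 0.22, 0.33, 0.415, 0.415]
}}

```text
t: 2.95
eef_pos: [0.5193, 0.2124, 0.1979]
tool_rot: [0.001, 0.839, 0.544, -0.002]
contact_force: [-0.3, -1.7, 0.1]
gripper_width: 0.998
```

```bash
python3 go.py .519 .2153 .086 -.4155
```

```text
t 2.95 pos [0.5193 0.2124 0.1979] yaw -0.42 tilt [-0.0017 -0.0039 -1.    ] F [-0.3215 -1.7228  0.0557] w 0.998
shift cm [ 0.3  -0.15 11.19] twist -0.005
```

Request:
{"op": "move_arm", "data": {
  "gripper": [1, 1, 1, 1, 1],
  "xyz": [
    [0, 0, 0],
    [0, 0, 2.5],
    [0, 0, 5],
    [0, 0, 7.5],
    [0, 0, 9]
  ],
  "twist": [0, 0, 0, 0, 0]
}}

```text
t: 3.37
eef_pos: [0.5176, 0.2196, 0.1087]
tool_rot: [-0.001, 0.835, 0.55, -0.0]
contact_force: [0.1, -0.3, 0.8]
gripper_width: 1.0
```

```bash
python3 go.py .519 .2153 .086 -.4155
python3 - <<'E'
from h import *
c=save('top','g1t.png');d=save('scene','g1s.png')
a=[cv2.resize(c['pixels'][183:283,148:248,::-1],(400,400),interpolation=2),cv2.resize(d['pixels'][180:280,295:395,::-1],(400,400),interpolation=2)]
cv2.imwrite('pics/g1.png',np.hstack(a))
E
```

```text
t 3.37 pos [0.5176 0.2196 0.1087] yaw -0.405 tilt [-0.0011  0.0011 -1.    ] F [ 0.1199 -0.3447  0.7986] w 1.0
shift cm [-0.34  0.3   2.27] twist 0.01
```

View pics/g1.png

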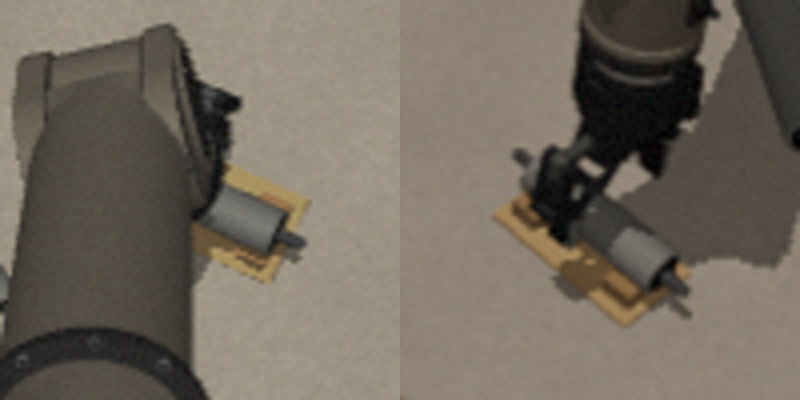

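The jaws straddle the tube near its middle, at about (190,230) in the top view. I'll make a small correction, go down and close.

Request:
{"op": "move_arm", "data": {
  "gripper": [1, 1, 1, 0.3, 0.3],
  "xyz": [
    [-0.2, 0.15, 1.2],
    [-0.3, 0.2, 2.2],
    [-0.3, 0.2, 2.2],
    [-0.3, 0.2, 2.2],
    [-0.3, 0.2, 2.2]
  ],
  "twist": [0.01, 0.01, 0.01, 0.01, 0.01],
  "squeeze": 50
}}

```text
t: 3.88
eef_pos: [0.5197, 0.2141, 0.0885]
tool_rot: [-0.0, 0.839, 0.544, 0.0]
contact_force: [0.6, -0.2, 0.4]
gripper_width: 0.747
```

Request:
{"op": "move_arm", "data": {
  "gripper": [0.2, 0.2, 0.2, 0.2, 0.2],
  "xyz": [
    [0, 0, 0],
    [0, 0, 0],
    [0, 0, 0],
    [0, 0, 0],
    [0, 0, 0]
  ],
  "twist": [0, 0, 0, 0, 0]
}}

```text
t: 4.3
eef_pos: [0.5198, 0.2141, 0.0886]
tool_rot: [-0.0, 0.839, 0.544, 0.001]
contact_force: [-1.1, -0.2, 6.3]
gripper_width: 0.402
```

```bash
python3 go.py .519 .2153 .086 -.4155
```

```text
t 4.3 pos [0.5198 0.2141 0.0886] yaw -0.42 tilt [ 0.0012  0.0008 -1.    ] F [-1.118 -0.155  6.346] w 0.402
shift cm [ 0.07 -0.12  0.26] twist -0.004
```

Request:
{"op": "move_arm", "data": {
  "gripper": [0.2, 0.2, 0.2, 0.2, 0.2],
  "xyz": [
    [0, 0, 0],
    [0, 0, -1.5],
    [0, 0, -4],
    [0, 0, -7.5],
    [0, 0, -11]
  ],
  "twist": [0, 0, 0, 0, 0],
  "squeeze": 60
}}

```text
t: 4.72
eef_pos: [0.5181, 0.2133, 0.1979]
tool_rot: [0.0, 0.839, 0.544, -0.002]
contact_force: [1.3, 0.6, -2.7]
gripper_width: 0.402
```

```bash
python3 go.py .5345 -.192 .20 .13
python3 - <<'E'
from h import *
d=save('scene','g2s.png')
cv2.imwrite('pics/g2.png',cv2.resize(d['pixels'][130:290,260:420,::-1],(640,640),interpolation=2))
E
```

```text
t 4.72 pos [0.5181 0.2133 0.1979] yaw -0.42 tilt [-0.003 -0.002 -1.   ] F [ 1.2512  0.5621 -2.7389] w 0.402
shift cm [-36.34  18.03  -0.13] twist -0.55
```

View pics/g2.png

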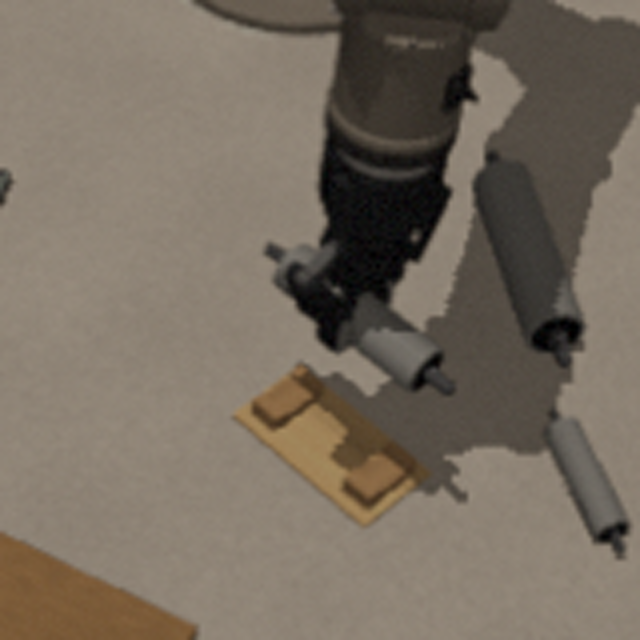

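The roller is held level with the chock empty. Next I carry it to above the gap.

Request:
{"op": "move_arm", "data": {
  "gripper": [0.2, 0.2, 0.2, 0.2, 0.2],
  "xyz": [
    [-2, 1, -0.5],
    [-5, 2.5, -1],
    [-8.5, 4.2, -1.5],
    [-12, 6, -1.5],
    [-15.5, 7.7, -1.5]
  ],
  "twist": [-0.03, -0.08, -0.14, -0.2, -0.26]
}}

```text
t: 5.18
eef_pos: [0.526, 0.0394, 0.2128]
tool_rot: [0.0, 0.76, 0.65, 0.0]
contact_force: [1.6, 0.1, -2.8]
gripper_width: 0.4
```

```bash
python3 go.py .5345 -.192 .205 .13
```

```text
t 5.18 pos [0.526  0.0394 0.2128] yaw -0.156 tilt [ 0.0001  0.0001 -1.    ] F [ 1.6109  0.0856 -2.7722] w 0.4
shift cm [-22.73   4.44   0.78] twist -0.286
```

Request:
{"op": "move_arm", "data": {
  "gripper": [0.2, 0.2, 0.2, 0.2, 0.2],
  "xyz": [
    [-3.5, 0.7, 0],
    [-7, 1.4, 0],
    [-10.5, 2.1, 0],
    [-14, 2.7, 0],
    [-17, 3.3, 0]
  ],
  "twist": [-0.06, -0.12, -0.18, -0.24, -0.28]
}}

```text
t: 5.6
eef_pos: [0.5309, -0.1348, 0.2124]
tool_rot: [-0.0, 0.663, 0.749, -0.0]
contact_force: [0.2, -0.5, -2.2]
gripper_width: 0.4
```

```bash
python3 go.py .5345 -.192 .205 .13
```

```text
t 5.6 pos [ 0.5309 -0.1348  0.2124] yaw 0.122 tilt [-0.0009 -0.0003 -1.    ] F [ 0.1617 -0.5159 -2.2296] w 0.4
shift cm [-5.72 -0.33  0.74] twist -0.008
```

Request:
{"op": "move_arm", "data": {
  "gripper": [0.2, 0.2, 0.2, 0.2],
  "xyz": [
    [-2.5, -0.1, 0],
    [-4.7, -0.3, 0],
    [-5.7, -0.3, 0],
    [-5.7, -0.3, 0]
  ],
  "twist": [-0.01, -0.01, -0.01, -0.01]
}}

```text
t: 5.93
eef_pos: [0.535, -0.1918, 0.2125]
tool_rot: [0.0, 0.661, 0.75, -0.001]
contact_force: [-0.2, 0.2, -3.7]
gripper_width: 0.399
```

```bash
python3 go.py .5345 -.192 .205 .13
python3 - <<'E'
import re
s=open('fit.py').read().split("np.save")[0]
s=s.replace("ss=cp([(385,153),(232,124),(292,345),(127,309)],(147,130),4); idx=[6,7,4,5]",
"ss=cp([(385,153),(232,124),(292,345),(127,309),(434,110),(300,397),(232,70),(71,344)],(147,130),4); idx=[6,7,4,5,1,0,3,2]").replace("slice(16,24)","slice(16,32)")
exec(s)
d=save('scene','g3s.png')
cv2.imwrite('pics/g3.png',cv2.resize(d['pixels'][110:260,130:280,::-1],(600,600),interpolation=2))
d=save('top','g3t.png')
cv2.imwrite('pics/g3b.png',cv2.resize(d['pixels'][150:300,260:410,::-1],(600,600),interpolation=2))
E
```

```text
t 5.93 pos [ 0.535  -0.1918  0.2125] yaw 0.126 tilt [-0.0006 -0.0013 -1.    ] F [-0.2232  0.2152 -3.6602] w 0.399
shift cm [-0.01 -0.06  0.75] twist -0.004
roller [ 0.5188  0.2153 -0.4155] [ 0.1824  0.2294 -0.1653 -0.0868 -0.1286  0.0635  0.0936  0.1008]
[0.519  0.2153 0.032 ] 0.16533283429444975 0.4182152811027789
[0.5185 0.2152 0.032 ] 0.16454352352303694 0.4133336800143537
track [ 0.5335 -0.1926  0.1258]
[[0.1, -0.8], [1.1, 0.2], [-1.0, -0.9], [0.8, -0.3], [0.1, -0.5], [-1.1, 0.1], [-0.5, 0.5], [-1.6, -0.3], [-0.1, -0.1], [1.1, -0.8], [-0.5, -0.1], [0.8, -0.6], [-0.6, -0.9], [-2.0, 0.2], [0.5, -1.1], [-0.0, -0.2]]
[ 0.5328 -0.1931  0.1188]
[ 0.5348 -0.1916  0.1351]
```

View pics/g3.png

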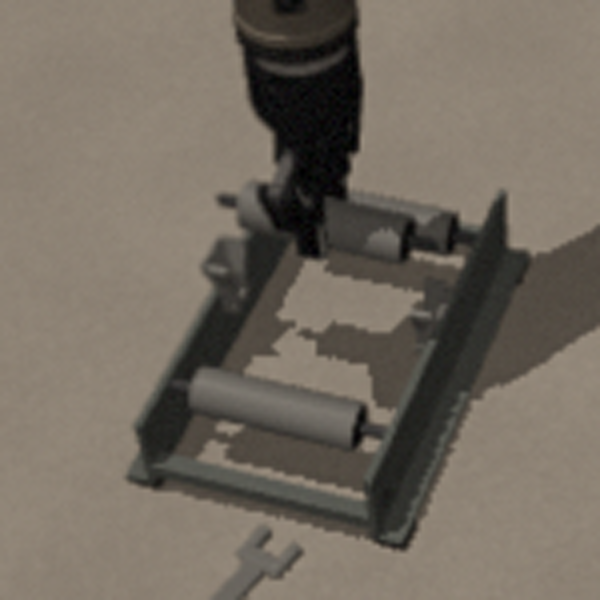

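View pics/g3b.png

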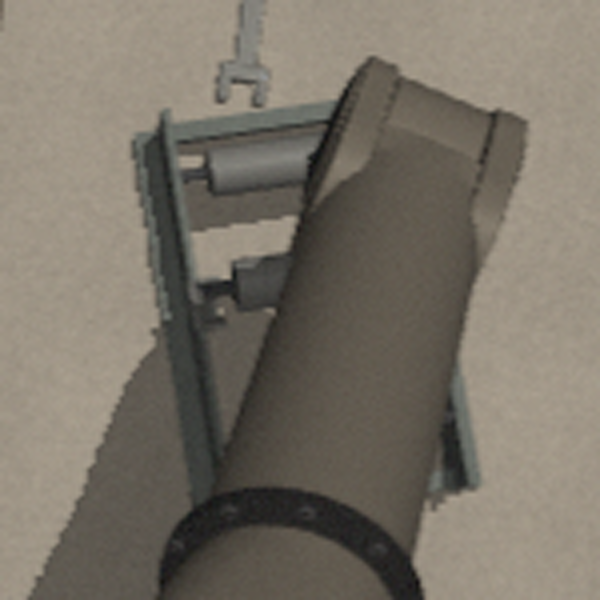

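Run:
```python
from h import *
S=read_camera('scene');T=read_camera('top')
p=np.array([.535,-.1918,.156]);a=np.array([-np.sin(.126),np.cos(.126),0])
X=np.array([p-a*.084,p+a*.061,p+a*.084]); print('scene exp crop',(proj(S,X)-[130,110]+.5)*4)
print('top exp crop',(proj(T,X)-[260,150]+.5)*4)
W=atz(S,np.array([[218,200],[453,243]])/4-.5+[130,110],.156); print(W,W.mean(0),np.linalg.norm(W[1]-W[0]))
W=atz(T,np.array([[200,290]])/4-.5+[260,150],.156); print(W)
print(X)
```

```text
scene exp crop [[208.6153104  196.13716359]
 [399.523966   237.0637852 ]
 [430.74060099 243.79089628]]
top exp crop [[456.13176098 254.40518923]
 [244.29208881 283.96630581]
 [210.52085313 288.67437204]]
[[ 0.54629246 -0.26686583  0.156     ]
 [ 0.51748177 -0.09474962  0.156     ]] [ 0.53188711 -0.18080773  0.156     ] 0.1745108766885482
[[ 0.52364017 -0.1013659   0.156     ]]
[[ 0.54555602 -0.27513409  0.156     ]
 [ 0.52733432 -0.13128358  0.156     ]
 [ 0.52444398 -0.10846591  0.156     ]]
```

Run:
```python
from h import *
S=read_camera('scene');T=read_camera('top')
p=np.array([.535,-.1918,.156]);a=np.array([-np.sin(.126),np.cos(.126),0]);n=np.array([np.cos(.126),np.sin(.126),0]);z=np.array([0,0,1])
out=[]
for C,(u0,v0) in((S,(175,140)),(T,(300,200))):
    f=5; im=cv2.resize(np.ascontiguousarray(C['pixels'][v0:v0+80,u0:u0+80,::-1]),None,fx=f,fy=f,interpolation=2)
    im=cv2.convertScaleAbs(im,alpha=1.6)
    for sh,col in((0,(0,0,255)),(.006,(0,255,0))):
        for b in(-.061,.061):
            P=np.array([p+a*(b+sh)+.018*(np.cos(t)*n+np.sin(t)*z) for t in np.linspace(0,6.283,25)])
            q=((proj(C,P)-[u0,v0]+.5)*f).round().astype(np.int32); cv2.polylines(im,[q],True,col,1,cv2.LINE_AA)
        for s in(-1,1):
            P=np.array([p+a*(s*.061+sh),p+a*(s*.084+sh)]);q=((proj(C,P)-[u0,v0]+.5)*f).round().astype(np.int32); cv2.polylines(im,[q],False,col,1,cv2.LINE_AA)
    raw=cv2.convertScaleAbs(cv2.resize(np.ascontiguousarray(C['pixels'][v0:v0+80,u0:u0+80,::-1]),None,fx=3.5,fy=3.5,interpolation=2),alpha=1.8)
    out.append(np.vstack([im[:300],cv2.copyMakeBorder(raw,0,0,0,120,0)]))
cv2.imwrite('pics/ov4.png',np.hstack(out)); print(out[0].shape)
```

```text
(580, 400, 3)
```

View pics/ov4.png

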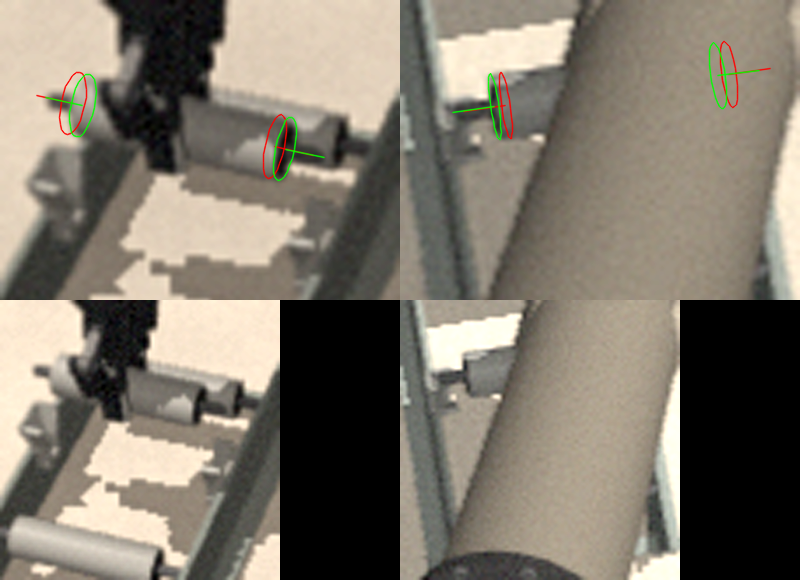

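Both cameras agree that the held roller sits about 6 mm toward +y along its axis. I'll shift to compensate, then lower.

```bash
python3 go.py .535 -.198 .153 .127
```

```text
t 6.33 pos [ 0.5359 -0.1879  0.2128] yaw 0.132 tilt [-0.0001  0.0005 -1.    ] F [-0.8573 -0.1293 -2.8224] w 0.402
shift cm [-1.   -0.22  5.98] twist 0.005
```

```bash
for i in 1 2; do python3 go.py .535 -.198 .153 .127; python3 -c "
from h import *
read_camera('top')"; done
```

```text
t 6.33 pos [ 0.5359 -0.1879  0.2128] yaw 0.132 tilt [-0.0001  0.0005 -1.    ] F [-0.8573 -0.1293 -2.8224] w 0.402
shift cm [-1.   -0.22  5.98] twist 0.005
t 6.38 pos [ 0.5359 -0.1881  0.2129] yaw 0.131 tilt [ 0.      0.0003 -1.    ] F [ 0.5033 -0.2109 -2.284 ] w 0.405
shift cm [-0.97 -0.22  5.99] twist 0.004
```

Request:
{"op": "move_arm", "data": {
  "gripper": [0.2, 0.2, 0.2, 0.2, 0.2],
  "xyz": [
    [-0.3, 0, 0.5],
    [-0.6, 0, 2],
    [-0.6, 0, 3.5],
    [-0.6, 0, 4.5],
    [-0.6, 0, 4.5]
  ],
  "twist": [0, 0, 0, 0, 0]
}}

```text
t: 6.85
eef_pos: [0.5352, -0.1946, 0.1656]
tool_rot: [-0.002, 0.66, 0.752, -0.001]
contact_force: [0.3, 0.3, -3.9]
gripper_width: 0.404
```

Request:
{"op": "move_arm", "data": {
  "gripper": [0.2, 0.2],
  "xyz": [
    [0, 0, 0.4],
    [0, 0, 0.4]
  ],
  "twist": [0, 0]
}}

```text
t: 7.02
eef_pos: [0.5366, -0.1951, 0.1637]
tool_rot: [-0.0, 0.66, 0.752, -0.0]
contact_force: [-0.1, -0.2, -2.7]
gripper_width: 0.4
```

Run:
```python
from h import *
S=save('scene','g5s.png');T=save('top','g5t.png')
import go; go.to(.5365,-.194,.147,.127)
o=get_obs();tc=o['eef_pos']
p=np.array([tc[0]-.0015,tc[1]+.002,tc[2]-.0566]);y=.128;a=np.array([-np.sin(y),np.cos(y),0]);n=np.array([np.cos(y),np.sin(y),0]);z=np.array([0,0,1])
print(p)
out=[]
for C,(u0,v0) in((S,(172,150)),(T,(300,190))):
    f=5; im=cv2.resize(np.ascontiguousarray(C['pixels'][v0:v0+80,u0:u0+80,::-1]),None,fx=f,fy=f,interpolation=2)
    im=cv2.convertScaleAbs(im,alpha=1.6); raw=im.copy()
    for sh,col in((0,(0,0,255)),):
        for b in(-.061,.061):
            P=np.array([p+a*(b+sh)+.018*(np.cos(t)*n+np.sin(t)*z) for t in np.linspace(0,6.283,25)])
            q=((proj(C,P)-[u0,v0]+.5)*f).round().astype(np.int32); cv2.polylines(im,[q],True,col,1,cv2.LINE_AA)
        for s in(-1,1):
            P=np.array([p+a*(s*.061+sh),p+a*(s*.084+sh)]);q=((proj(C,P)-[u0,v0]+.5)*f).round().astype(np.int32); cv2.polylines(im,[q],False,col,1,cv2.LINE_AA)
    out.append(np.vstack([im[:300],raw[:300]]))
cv2.imwrite('pics/ov5.png',np.hstack(out))
```

```text
t 7.12 pos [ 0.5369 -0.1952  0.1644] yaw 0.13 tilt [ 0.0009 -0.0002 -1.    ] F [-0.4284 -1.1151 -1.9867] w 0.398
shift cm [ 0.12 -0.02  1.74] twist 0.003
[ 0.5354 -0.1932  0.1078]
```

View pics/ov5.png

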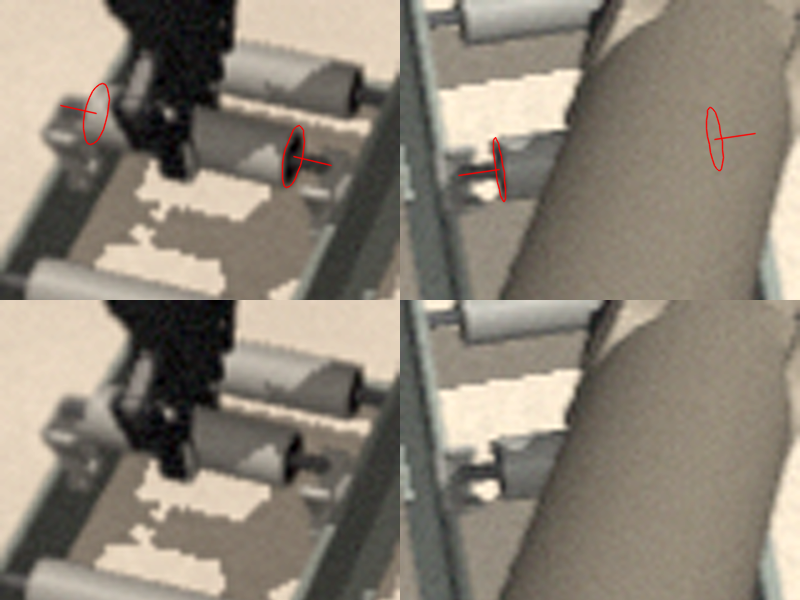

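Request:
{"op": "move_arm", "data": {
  "gripper": [0.2, 0.2, 0.2, 0.2],
  "xyz": [
    [0, 0, 0.5],
    [0.05, 0, 1.0],
    [0.1, 0, 1.3],
    [0.1, 0, 1.3]
  ],
  "twist": [0, 0, 0, 0]
}}

```text
t: 7.45
eef_pos: [0.5359, -0.1936, 0.15]
tool_rot: [-0.001, 0.66, 0.752, -0.0]
contact_force: [0.1, 0.7, -2.2]
gripper_width: 0.401
```

Request:
{"op": "move_arm", "data": {
  "gripper": [0.2, 0.2, 0.2],
  "xyz": [
    [0, 0, 0.3],
    [0, 0, 0.4],
    [0, 0, 0.4]
  ],
  "twist": [0, 0, 0]
}}

```text
t: 7.7
eef_pos: [0.5365, -0.1938, 0.1469]
tool_rot: [-0.0, 0.66, 0.752, 0.0]
contact_force: [-0.6, 1.9, -1.2]
gripper_width: 0.401
```

Request:
{"op": "move_arm", "data": {
  "gripper": [0.2, 0.2],
  "xyz": [
    [0, 0, 0.15],
    [0, 0, 0.15]
  ],
  "twist": [0, 0]
}}

```text
t: 7.87
eef_pos: [0.5366, -0.1938, 0.1456]
tool_rot: [0.0, 0.66, 0.752, 0.0]
contact_force: [-0.4, 2.7, 1.8]
gripper_width: 0.402
```

```bash
python3 go.py .5365 -.194 .145 .127
python3 - <<'E'
from h import *
S=save('scene','g6s.png');T=save('top','g6t.png')
cv2.imwrite('pics/g6.png',cv2.convertScaleAbs(np.hstack([cv2.resize(S['pixels'][150:230,172:252,::-1],(400,400),interpolation=2),cv2.resize(T['pixels'][190:270,300:380,::-1],(400,400),interpolation=2)]),alpha=1.6))
E
```

```text
t 7.87 pos [ 0.5366 -0.1938  0.1456] yaw 0.13 tilt [ 0.0006  0.0003 -1.    ] F [-0.3868  2.7243  1.8262] w 0.402
shift cm [-0.02 -0.02  0.06] twist 0.003
```

View pics/g6.png

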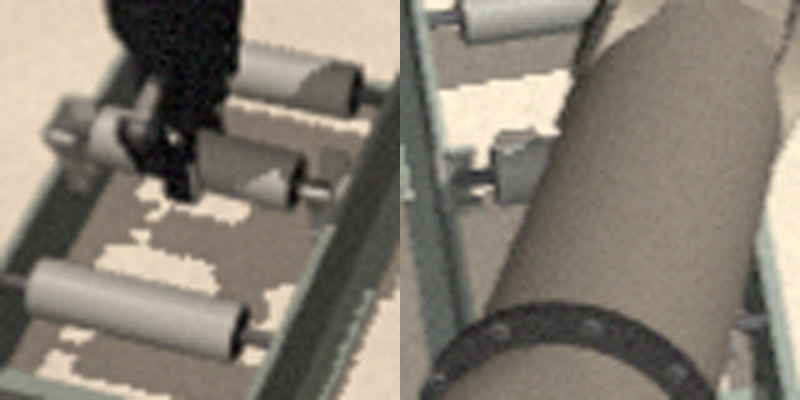

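The pins are on the ramps and the roller's weight is carried, so I release.

Request:
{"op": "move_arm", "data": {
  "gripper": [0.6, 0.7, 0.75, 0.75, 0.75],
  "xyz": [
    [0, 0, 0],
    [0, 0, 0],
    [0, 0, 0],
    [0, 0, 0],
    [0, 0, 0]
  ],
  "twist": [0, 0, 0, 0, 0]
}}

```text
t: 8.38
eef_pos: [0.5364, -0.1943, 0.1454]
tool_rot: [0.0, 0.66, 0.751, -0.0]
contact_force: [0.4, -0.0, 1.5]
gripper_width: 0.75
```

Request:
{"op": "move_arm", "data": {
  "gripper": [0.75, 0.75, 0.75, 0.75, 0.75],
  "xyz": [
    [0, 0, -0.5],
    [0, 0, -2.5],
    [0, 0, -5],
    [0, 0, -6.5],
    [0, 0, -6.5]
  ],
  "twist": [0, 0, 0, 0, 0]
}}

```text
t: 8.8
eef_pos: [0.5381, -0.1949, 0.214]
tool_rot: [0.003, 0.66, 0.751, 0.001]
contact_force: [0.7, -0.7, 0.9]
gripper_width: 0.75
```

```bash
python3 go.py .5365 -.194 .185 .127
python3 - <<'E'
from h import *
S=save('scene','g7s.png');T=save('top','g7t.png')
cv2.imwrite('pics/g7.png',cv2.convertScaleAbs(np.hstack([cv2.resize(S['pixels'][150:230,172:252,::-1],(400,400),interpolation=2),cv2.resize(T['pixels'][190:270,300:380,::-1],(400,400),interpolation=2)]),alpha=1.6))
E
```

```text
t 8.8 pos [ 0.5381 -0.1949  0.214 ] yaw 0.13 tilt [ 0.0059 -0.0013 -1.    ] F [ 0.6731 -0.7211  0.8696] w 0.75
shift cm [ 0.12 -0.16  2.9 ] twist 0.003
```

View pics/g7.png

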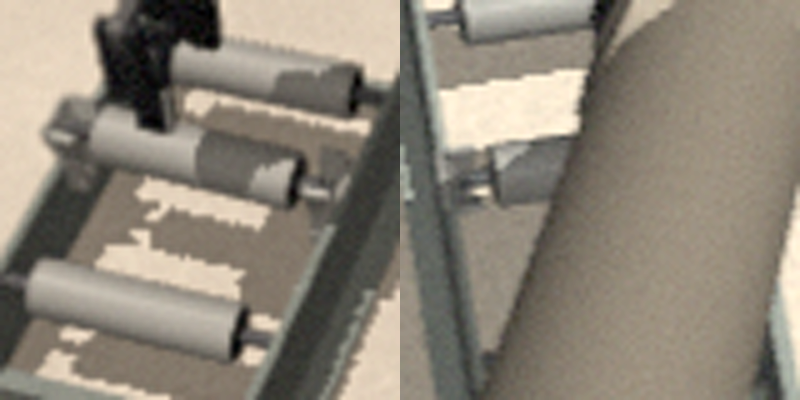

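The roller lies level on both ramps. Now I shut the fingers and press on the middle.

Request:
{"op": "move_arm", "data": {
  "gripper": [0, 0, 0, 0, 0],
  "xyz": [
    [0, 0, 0],
    [0, 0, 0],
    [0, 0, 0],
    [0, 0, 0],
    [0, 0, 0]
  ],
  "twist": [0, 0, 0, 0, 0]
}}

```text
t: 9.32
eef_pos: [0.5362, -0.194, 0.2099]
tool_rot: [-0.0, 0.66, 0.752, -0.0]
contact_force: [0.1, -0.4, -0.2]
gripper_width: 0.037
```

Request:
{"op": "move_arm", "data": {
  "gripper": [0, 0, 0, 0, 0],
  "xyz": [
    [0, 0, 0.5],
    [0, 0, 1],
    [0, 0, 1.5],
    [0, 0, 1.5],
    [0, 0, 1.5]
  ],
  "twist": [0, 0, 0, 0, 0]
}}

```text
t: 9.73
eef_pos: [0.5361, -0.194, 0.1948]
tool_rot: [-0.001, 0.66, 0.752, -0.0]
contact_force: [-0.0, -0.6, 0.6]
gripper_width: 0.001
```

```bash
python3 go.py .535 -.1925 .185 .127
python3 - <<'E'
from h import *
S=save('scene','g8s.png');T=save('top','g8t.png')
y=.128;a=np.array([-np.sin(y),np.cos(y),0]);n=np.array([np.cos(y),np.sin(y),0]);z=np.array([0,0,1]);p=np.array([.5345,-.192,.089])
out=[]
for C,(u0,v0) in((S,(172,150)),(T,(300,190))):
    f=5; im=cv2.convertScaleAbs(cv2.resize(np.ascontiguousarray(C['pixels'][v0:v0+80,u0:u0+80,::-1]),None,fx=f,fy=f,interpolation=2),alpha=1.6);raw=im.copy()
    for b in(-.061,.061):
        P=np.array([p+a*b+.018*(np.cos(t)*n+np.sin(t)*z) for t in np.linspace(0,6.283,25)])
        cv2.polylines(im,[((proj(C,P)-[u0,v0]+.5)*f).round().astype(np.int32)],True,(0,0,255),1,cv2.LINE_AA)
    out.append(np.vstack([im[:300],raw[:300]]))
cv2.imwrite('pics/g8.png',np.hstack(out))
E
```

```text
t 9.73 pos [ 0.5361 -0.194   0.1948] yaw 0.13 tilt [-0.0012  0.0002 -1.    ] F [-0.0312 -0.5859  0.6175] w 0.001
shift cm [ 0.16 -0.09  0.98] twist 0.003
```

View pics/g8.png

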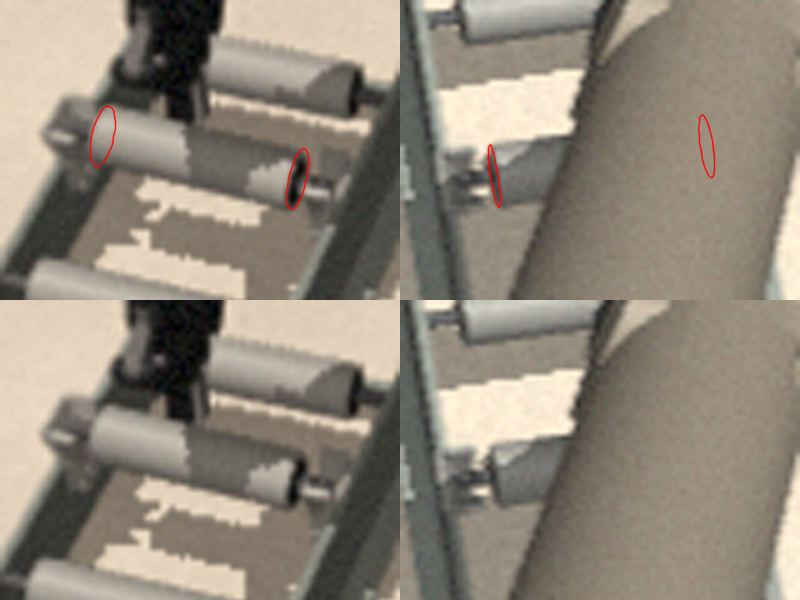

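The roller sits at about (0.5345, -0.192, 0.089), as predicted. Now pressing in steps.

Request:
{"op": "move_arm", "data": {
  "gripper": [0, 0, 0, 0],
  "xyz": [
    [0.2, -0.15, 0.5],
    [0.2, -0.15, 1.2],
    [0.2, -0.15, 1.6],
    [0.2, -0.15, 1.6]
  ],
  "twist": [0, 0, 0, 0]
}}

```text
t: 10.17
eef_pos: [0.5342, -0.1917, 0.1783]
tool_rot: [-0.001, 0.659, 0.752, -0.0]
contact_force: [-0.8, 0.7, -0.2]
gripper_width: 0.003
```

Request:
{"op": "move_arm", "data": {
  "gripper": [0, 0, 0],
  "xyz": [
    [0, 0, 0.3],
    [0, 0, 0.5],
    [0, 0, 0.5]
  ],
  "twist": [0, 0, 0]
}}

```text
t: 10.42
eef_pos: [0.5347, -0.192, 0.1741]
tool_rot: [-0.0, 0.66, 0.752, 0.0]
contact_force: [0.4, 0.5, 0.5]
gripper_width: 0.003
```

Request:
{"op": "move_arm", "data": {
  "gripper": [0, 0, 0],
  "xyz": [
    [0, 0, 0.3],
    [0, 0, 0.6],
    [0, 0, 0.6]
  ],
  "twist": [0, 0, 0]
}}

```text
t: 10.67
eef_pos: [0.5343, -0.1924, 0.1677]
tool_rot: [-0.0, 0.66, 0.751, -0.0]
contact_force: [-0.4, 0.3, 0.1]
gripper_width: 0.0
```

Run:
```python
from h import *
S=save('scene','g9s.png');T=save('top','g9t.png')
cv2.imwrite('pics/g9.png',cv2.convertScaleAbs(np.hstack([cv2.resize(S['pixels'][150:230,172:252,::-1],(400,400),interpolation=2),cv2.resize(T['pixels'][190:270,300:380,::-1],(400,400),interpolation=2)]),alpha=1.6))
```

```text
(no output)
```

View pics/g9.png

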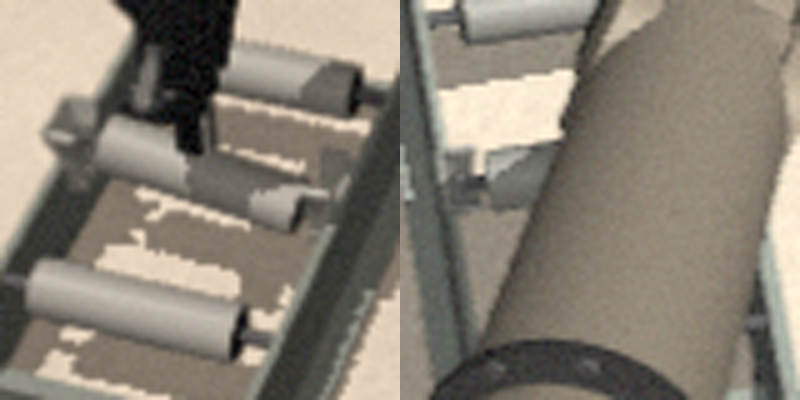

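Run:
```python
from h import *
import go; go.to(.5345,-.192,.16,.127)
S=read_camera('scene')
a=cv2.imread('pics/g8s.png')[155:215,175:245];b=S['pixels'][155:215,175:245,::-1]
cv2.imwrite('pics/g10.png',cv2.convertScaleAbs(np.vstack([cv2.resize(x,(700,600),interpolation=2)[:,:,:] for x in(b,)]),alpha=2.2))
T=read_camera('top')
cv2.imwrite('pics/g10t.png',cv2.convertScaleAbs(cv2.resize(T['pixels'][200:250,300:350,::-1],(600,600),interpolation=2),alpha=2.2))
```

```text
t 10.77 pos [ 0.5344 -0.1925  0.1681] yaw 0.13 tilt [-0.0005 -0.0002 -1.    ] F [-0.5336  0.3052  1.0384] w -0.0
shift cm [0.05 0.02 0.81] twist 0.003
```

View pics/g10.png

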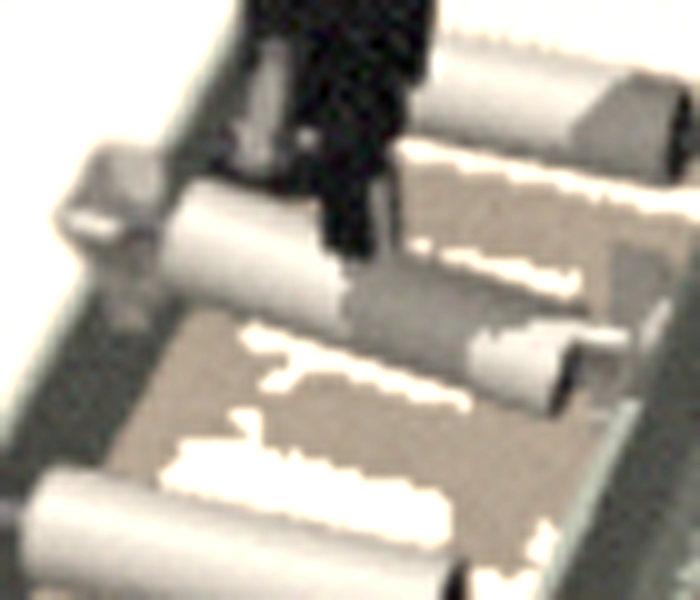

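View pics/g10t.png

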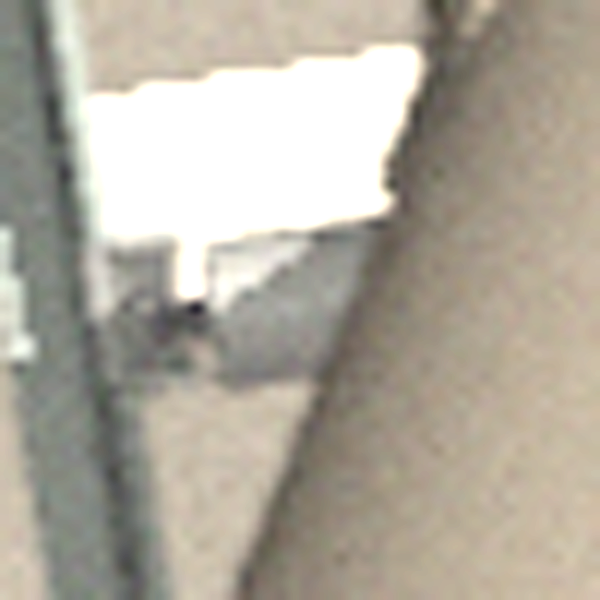

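```bash
cat > rf.py <<'E'
from h import *
y=.127;a0=np.array([-np.sin(y),np.cos(y),0]);n=np.array([np.cos(y),np.sin(y),0]);zz=np.array([0,0,1])
def ov(C,u0,v0,w,h,f,zs,ys,fn,alpha=2.0):
    im=cv2.convertScaleAbs(cv2.resize(np.ascontiguousarray(C['pixels'][v0:v0+h,u0:u0+w,::-1]),None,fx=f,fy=f,interpolation=2),alpha=alpha)
    g=np.array([.5345,-.192,0])
    for (zp,zm,s),col in zip(zs,((0,0,255),(0,200,0),(255,0,0))):
        a=a0*.122+zz*(zp-zm);a/=np.linalg.norm(a); m=g+a0*s+zz*(zp+zm)/2; k=np.cross(a,n)
        for b in(-.061,.061):
            P=np.array([m+a*b+.018*(np.cos(t)*n+np.sin(t)*k) for t in np.linspace(0,6.283,25)])
            cv2.polylines(im,[((proj(C,P)-[u0,v0]+.5)*f).round().astype(np.int32)],True,col,1,cv2.LINE_AA)
    cv2.imwrite('pics/'+fn,im)
E
python3 - <<'E'
from rf import *
S=read_camera('scene')
ov(S,175,155,70,60,10,[(.065,.085,0),(.065,.077,0.),(.065,.065,0)],0,'g11.png')
E
```

```text
(no output)
```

View pics/g11.png

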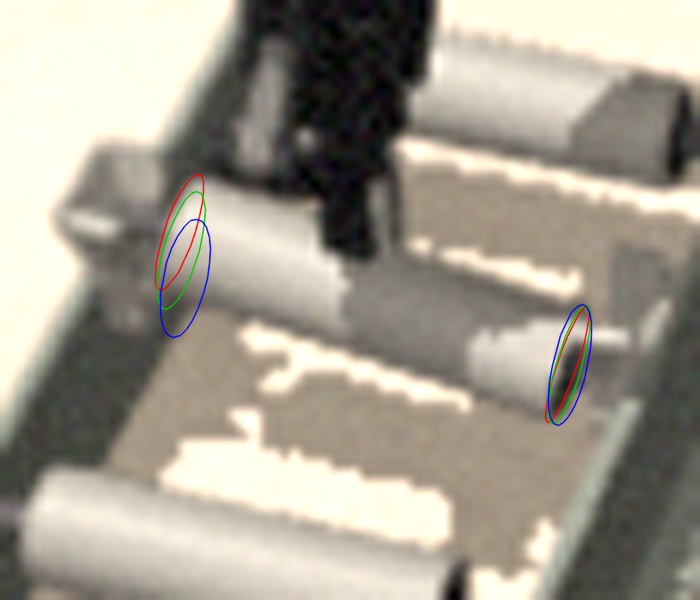

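The overlay shows the +y end down near home (z≈0.066) and the -y end still up (≈0.082). I'll lift a little and press over the -y end.

Request:
{"op": "move_arm", "data": {
  "gripper": [0, 0, 0, 0, 0],
  "xyz": [
    [0, 0, -1],
    [-1, 0, -2],
    [-3, 0, -2],
    [-4, 0, -2],
    [-4, 0, -1.5]
  ],
  "twist": [0, 0, 0, 0, 0]
}}

```text
t: 11.33
eef_pos: [0.5403, -0.2358, 0.1853]
tool_rot: [0.002, 0.661, 0.75, 0.0]
contact_force: [0.5, -0.4, -0.3]
gripper_width: 0.001
```

```bash
python3 go.py .5395 -.2315 .168 .127
python3 - <<'E'
from rf import *
S=read_camera('scene')
ov(S,175,155,70,60,10,[(.065,.085,0),(.065,.077,0.),(.089,.089,0)],0,'g12.png')
E
```

```text
t 11.33 pos [ 0.5403 -0.2358  0.1853] yaw 0.126 tilt [ 0.0035 -0.0029 -1.    ] F [ 0.5487 -0.3879 -0.3268] w 0.001
shift cm [ 0.45 -0.03  1.73] twist -0.001
```

View pics/g12.png

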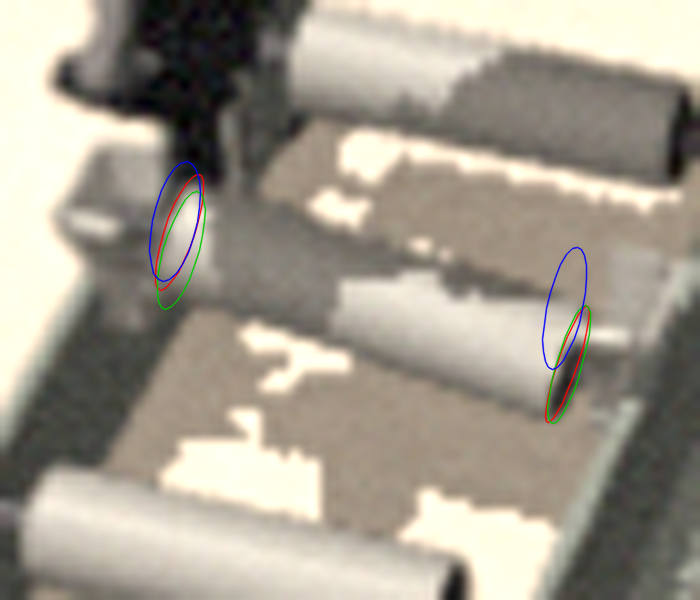

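Request:
{"op": "move_arm", "data": {
  "gripper": [0, 0, 0, 0],
  "xyz": [
    [0.4, 0, 0.4],
    [0.4, 0, 0.8],
    [0.4, 0, 1.2],
    [0.4, 0, 1.2]
  ],
  "twist": [0, 0, 0, 0]
}}

```text
t: 11.72
eef_pos: [0.5393, -0.2262, 0.1705]
tool_rot: [-0.001, 0.659, 0.752, 0.0]
contact_force: [0.7, 0.8, 0.4]
gripper_width: 0.001
```

Request:
{"op": "move_arm", "data": {
  "gripper": [0, 0, 0],
  "xyz": [
    [0, 0, 0.3],
    [0, 0, 0.6],
    [0, 0, 0.6]
  ],
  "twist": [0, 0, 0]
}}

```text
t: 11.97
eef_pos: [0.5401, -0.2264, 0.1656]
tool_rot: [-0.0, 0.659, 0.752, 0.001]
contact_force: [0.1, 1.3, 1.3]
gripper_width: 0.001
```

Request:
{"op": "move_arm", "data": {
  "gripper": [0, 0, 0],
  "xyz": [
    [0, 0, 0.2],
    [0, 0, 0.4],
    [0, 0, 0.4]
  ],
  "twist": [0, 0, 0]
}}

```text
t: 12.22
eef_pos: [0.5395, -0.2273, 0.1611]
tool_rot: [-0.0, 0.659, 0.752, 0.0]
contact_force: [0.6, 0.6, 0.2]
gripper_width: 0.002
```

Run:
```python
from rf import *
S=read_camera('scene')
ov(S,175,155,70,60,10,[(.065,.075,0),(.065,.065,0.)],0,'g13.png')
```

```text
(no output)
```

View pics/g13.png

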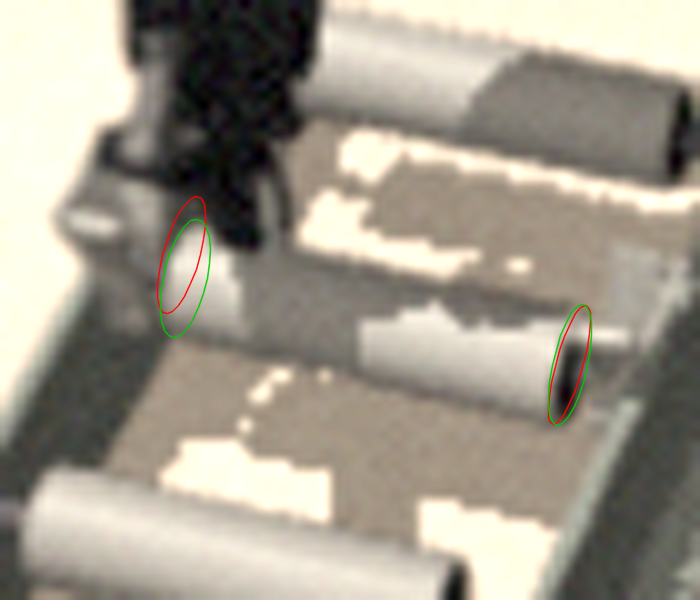

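Request:
{"op": "move_arm", "data": {
  "gripper": [0, 0, 0],
  "xyz": [
    [0, 0, 0.2],
    [0, 0, 0.4],
    [0, 0, 0.4]
  ],
  "twist": [0, 0, 0]
}}

```text
t: 12.52
eef_pos: [0.5388, -0.2281, 0.1566]
tool_rot: [-0.0, 0.66, 0.751, -0.0]
contact_force: [0.0, -0.9, -0.5]
gripper_width: -0.005
```

Request:
{"op": "move_arm", "data": {
  "gripper": [0, 0, 0],
  "xyz": [
    [0, 0, 0.15],
    [0, 0, 0.3],
    [0, 0, 0.3]
  ],
  "twist": [0, 0, 0]
}}

```text
t: 12.77
eef_pos: [0.5401, -0.2281, 0.1554]
tool_rot: [0.001, 0.66, 0.752, 0.001]
contact_force: [-1.1, 1.6, 8.0]
gripper_width: 0.002
```

There's firm contact at TCP z=0.155, which puts the axis at about 0.065. Lift clear and inspect.

Request:
{"op": "move_arm", "data": {
  "gripper": [0, 0, 0, 0, 0],
  "xyz": [
    [0, 0, -1.5],
    [0, 0, -4],
    [0, 0, -7.5],
    [0, 0, -11],
    [0, 0, -14]
  ],
  "twist": [0, 0, 0, 0, 0]
}}

```text
t: 13.18
eef_pos: [0.5392, -0.2283, 0.2964]
tool_rot: [0.0, 0.66, 0.751, 0.0]
contact_force: [0.6, -0.4, -0.4]
gripper_width: 0.002
```

Request:
{"op": "move_arm", "data": {
  "gripper": [0, 0, 0, 0, 0],
  "xyz": [
    [3, 0, 0],
    [6.5, 0, 0],
    [10, 0, 0],
    [13.5, 0, 0],
    [17, 0, 0]
  ],
  "twist": [0, 0, 0, 0, 0]
}}

```text
t: 13.6
eef_pos: [0.5167, -0.0581, 0.2944]
tool_rot: [0.0, 0.66, 0.751, 0.0]
contact_force: [1.0, 1.0, -0.6]
gripper_width: -0.0
```

Run:
```python
from rf import *
S=save('scene','e1s.png');T=save('top','e1t.png')
ov(S,175,155,70,60,10,[(.065,.065,0.)],0,'e1.png')
ov(T,300,175,80,70,8,[(.065,.065,0.)],0,'e1b.png')
```

```text
(no output)
```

View pics/e1.png

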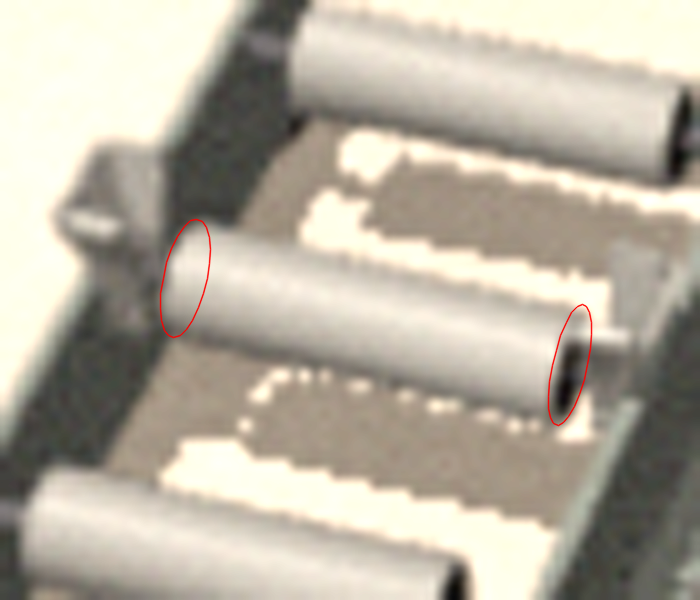

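View pics/e1b.png

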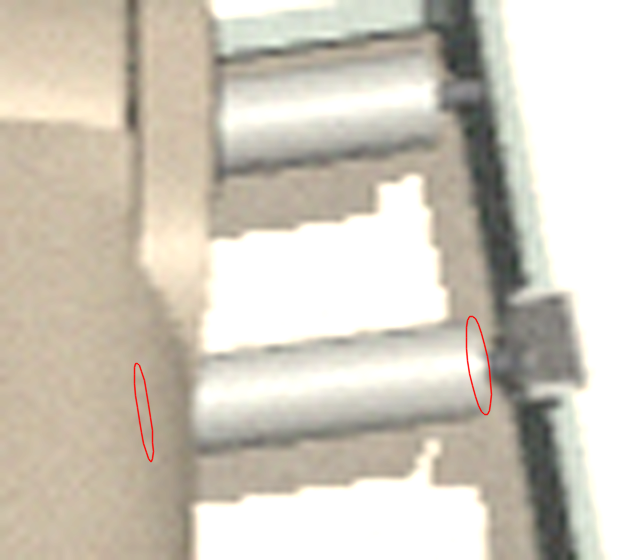

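Request:
{"op": "move_arm", "data": {
  "gripper": [0, 0, 0, 0, 0],
  "xyz": [
    [3.5, 0, 0],
    [7, 0, 0],
    [10.5, 0, 0],
    [14, 0, 0],
    [17, 0, 0]
  ],
  "twist": [0, 0, 0, 0, 0]
}}

```text
t: 14.12
eef_pos: [0.4949, 0.1108, 0.2944]
tool_rot: [-0.0, 0.66, 0.752, 0.0]
contact_force: [-0.0, 0.5, 0.3]
gripper_width: -0.002
```

Run:
```python
from rf import *
np.set_printoptions(precision=4,suppress=True)
S=save('scene','e2s.png');T=save('top','e2t.png')
ov(T,290,165,100,80,8,[],0,'e2.png'); ov(S,150,135,100,80,8,[],0,'e2s2.png')
for n in('scene','top'):
    for q in('roller','roller_mid','gap','carton','spanner','can','oil'): print(n,q,[(np.round(d['centre'],3).tolist(),round(d['p'],2)) for d in (spot_point if q in('gap','roller_mid') else spot_in)(q,n)])
```

```text
scene roller [([0.547, -0.186, 0.078], 0.75), ([0.492, 0.393, 0.025], 0.74), ([0.319, 0.301, 0.043], 0.69)]
scene roller_mid [([0.301, 0.291, 0.025], 0.73), ([0.541, -0.194, 0.064], 0.7), ([0.48, 0.388, 0.015], 0.59)]
scene gap []
scene carton [([0.818, 0.117, 0.093], 0.94)]
scene spanner [([0.782, -0.161, 0.008], 0.61)]
scene can [([0.599, 0.53, 0.096], 0.71), ([0.551, -0.187, 0.079], 0.35)]
scene oil [([0.609, -0.518, 0.078], 0.56)]
top roller [([0.487, 0.388, 0.024], 0.88), ([0.301, 0.292, 0.044], 0.75), ([0.529, -0.189, 0.083], 0.68)]
top roller_mid [([0.486, 0.385, 0.014], 0.79), ([0.303, 0.297, 0.027], 0.55)]
top gap []
top carton [([0.783, 0.108, 0.088], 0.86), ([0.525, -0.18, 0.066], 0.7)]
top spanner [([0.77, -0.161, 0.013], 0.6)]
top can [([0.572, 0.521, 0.108], 0.63)]
top oil [([0.591, -0.522, 0.098], 0.97)]
```

View pics/e2.png

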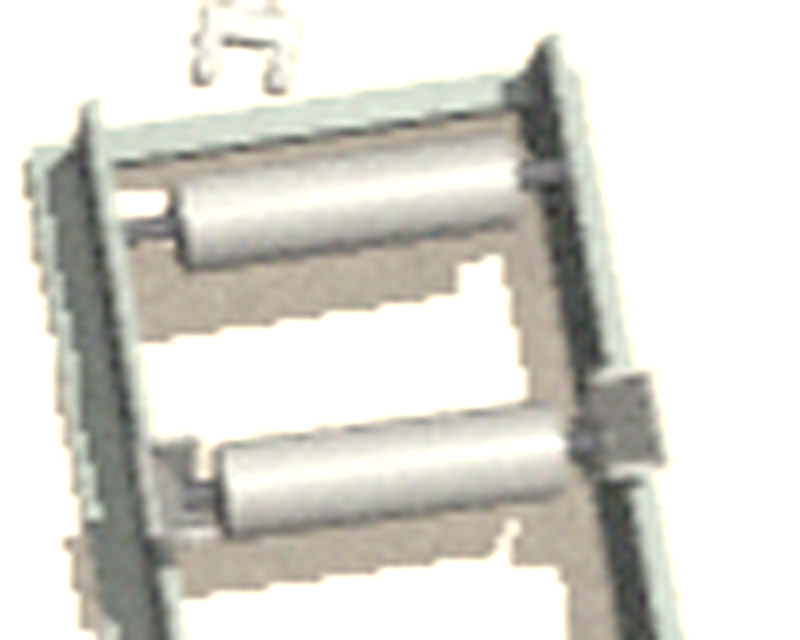

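View pics/e2s2.png

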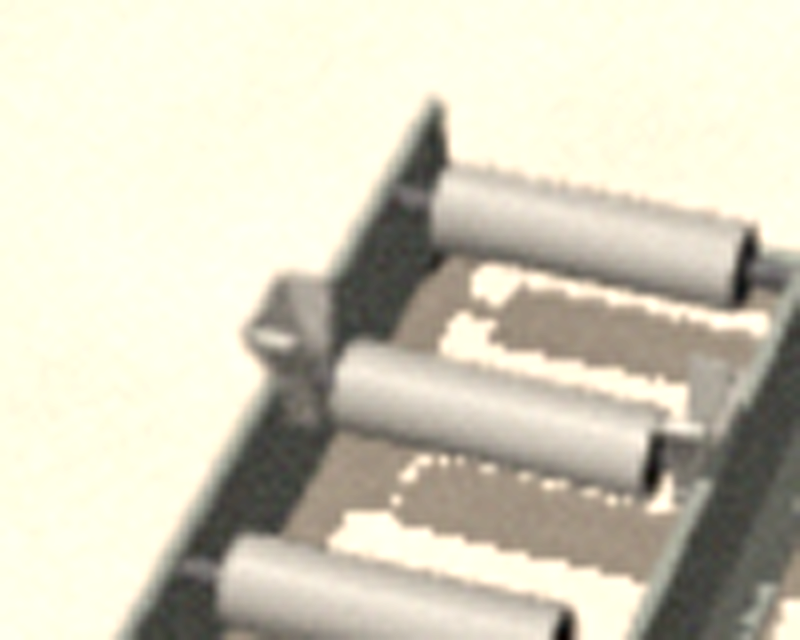

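The roller looks seated, but its slope in the scene differs slightly from its neighbours. I'll touch-test the +y end and the middle, since contact height shows whether it is level.

```bash
python3 go.py .5295 -.152 .17 .127
```

```text
t 14.92 pos [0.4953 0.109  0.2944] yaw 0.13 tilt [ 0.  0. -1.] F [ 0.7235 -0.4603  0.0939] w 0.004
shift cm [-26.33   0.02  12.44] twist 0.003
```

Request:
{"op": "move_arm", "data": {
  "gripper": [0, 0, 0, 0, 0],
  "xyz": [
    [-3.5, 0, 0],
    [-7, 0, 0],
    [-10.5, 0, 0],
    [-14, 0, 0],
    [-17.5, 0, 0]
  ],
  "twist": [0, 0, 0, 0, 0]
}}

```text
t: 15.33
eef_pos: [0.5179, -0.0659, 0.2946]
tool_rot: [0.0, 0.66, 0.752, 0.0]
contact_force: [1.2, 0.8, -0.1]
gripper_width: -0.0
```

Request:
{"op": "move_arm", "data": {
  "gripper": [0, 0, 0, 0, 0],
  "xyz": [
    [-3.5, 0, 0],
    [-7, 0, 2],
    [-8.8, 0, 5],
    [-8.8, 0, 8],
    [-8.8, 0, 11]
  ],
  "twist": [0, 0, 0, 0, 0]
}}

```text
t: 15.75
eef_pos: [0.5293, -0.1536, 0.1835]
tool_rot: [0.001, 0.661, 0.75, 0.0]
contact_force: [0.6, 0.4, -0.2]
gripper_width: -0.001
```

```bash
python3 go.py .5295 -.152 .16 .127
```

```text
t 15.75 pos [ 0.5293 -0.1536  0.1835] yaw 0.127 tilt [ 0.0012 -0.0009 -1.    ] F [ 0.6182  0.3909 -0.1745] w -0.001
shift cm [0.16 0.03 2.35] twist -0.0
```

Request:
{"op": "move_arm", "data": {
  "gripper": [0, 0, 0, 0, 0],
  "xyz": [
    [0, 0, 0.8],
    [0, 0, 1.6],
    [0, 0, 2.2],
    [0, 0, 2.5],
    [0, 0, 2.5]
  ],
  "twist": [0, 0, 0, 0, 0]
}}

```text
t: 16.17
eef_pos: [0.5299, -0.1514, 0.16]
tool_rot: [0.0, 0.659, 0.752, 0.0]
contact_force: [0.1, 0.6, -0.3]
gripper_width: -0.002
```

Request:
{"op": "move_arm", "data": {
  "gripper": [0, 0, 0],
  "xyz": [
    [0, 0, 0.2],
    [0, 0, 0.4],
    [0, 0, 0.4]
  ],
  "twist": [0, 0, 0]
}}

```text
t: 16.42
eef_pos: [0.5295, -0.1515, 0.1558]
tool_rot: [0.0, 0.66, 0.752, 0.0]
contact_force: [-0.1, -0.8, 0.7]
gripper_width: -0.002
```

Request:
{"op": "move_arm", "data": {
  "gripper": [0, 0, 0],
  "xyz": [
    [0, 0, 0.15],
    [0, 0, 0.25],
    [0, 0, 0.25]
  ],
  "twist": [0, 0, 0]
}}

```text
t: 16.67
eef_pos: [0.5307, -0.1515, 0.155]
tool_rot: [0.001, 0.66, 0.752, 0.001]
contact_force: [-2.2, 2.9, 15.0]
gripper_width: 0.003
```

Contact is solid at the same height on both ends, 0.155 against 0.1554, so the roller is level. Retract, check, hand in.

Request:
{"op": "move_arm", "data": {
  "gripper": [0, 0, 0, 0, 0],
  "xyz": [
    [0, 0, -1.5],
    [0, 0, -4],
    [0, 0, -7.5],
    [0, 0, -11],
    [0, 0, -14]
  ],
  "twist": [0, 0, 0, 0, 0]
}}

```text
t: 17.08
eef_pos: [0.5294, -0.1519, 0.2953]
tool_rot: [0.001, 0.66, 0.751, 0.0]
contact_force: [0.4, -0.6, -0.0]
gripper_width: 0.0
```

Request:
{"op": "move_arm", "data": {
  "gripper": [0, 0, 0, 0, 0],
  "xyz": [
    [3.5, 0, 0],
    [7, 0, 0],
    [10.5, 0, 0],
    [14, 0, 0],
    [17, 0, 0]
  ],
  "twist": [0, 0, 0, 0, 0]
}}

```text
t: 17.5
eef_pos: [0.5067, 0.0193, 0.2933]
tool_rot: [-0.0, 0.659, 0.752, 0.001]
contact_force: [0.0, 0.5, -0.2]
gripper_width: -0.0
```

Request:
{"op": "move_arm", "data": {
  "gripper": [0, 0, 0, 0],
  "xyz": [
    [3, 0, 0],
    [6, 0, 0],
    [8, 0, 0],
    [8, 0, 0]
  ],
  "twist": [0, 0, 0, 0]
}}

```text
t: 17.83
eef_pos: [0.4962, 0.1015, 0.2931]
tool_rot: [-0.001, 0.657, 0.754, 0.001]
contact_force: [0.9, -0.1, -0.0]
gripper_width: -0.004
```

Run:
```python
from rf import *
S=save('scene','f1s.png');T=save('top','f1t.png')
ov(S,165,140,80,70,5,[(.065,.065,0)],0,'fa.png',1.6); ov(T,300,170,80,70,5,[(.065,.065,0)],0,'fb.png',1.6)
cv2.imwrite('pics/f.png',np.hstack([cv2.imread('pics/fa.png'),cv2.imread('pics/fb.png')]))
```

```text
(no output)
```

View pics/f.png

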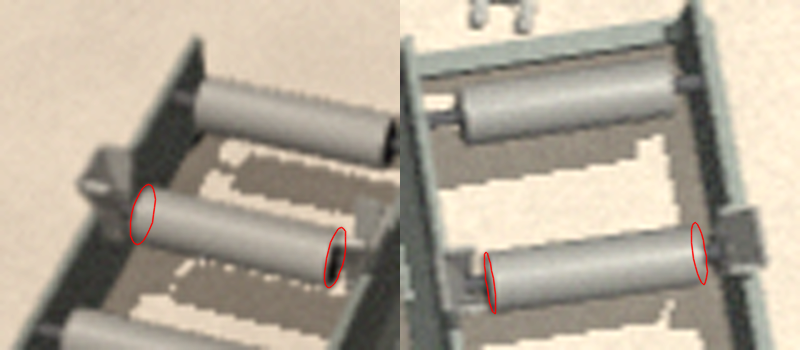

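The roller matches the home overlay (z=65 mm) in both views, parallel to its neighbours, and the arm is clear.

```bash
python3 -c "
from station import *
print(hand_in())"
```

```text
the job is handed in; nothing more can be done
None
```

The loose roller looks home in the middle of the track, and I handed the job in at about 18 s. There was no verdict from the station, and the pin depth could not be measured directly.

- **What I did:** I took the middle-sized roller from its chock and laid it on the ramps. One press on the middle seated the +y end; pressing over the -y end then seated the other.
- **Last checks:** A light touch met solid contact at TCP heights of 155.0 mm (+y end, 15 N) and 155.4 mm (-y end, 8 N). That puts the axis level at about 64.5 mm. In both cameras the roller matched the overlay drawn at the home position. The carton, spanner, can and bottle read within about 4 mm of their start, and the arm was clear at hand-in.
- **Small disagreements:**
  - The two cameras put the track's turn at 0.119 and 0.135 rad. I used about 0.127.
  - In the scene view the seated roller's edge sloped slightly more than its neighbours', which I put down to play in the cups.
  - The first picture over the track showed the roller about 6 mm off along its axis. This was mostly the arm still settling, and I corrected it before lowering.

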